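# Turn the stirrer up four clicks and start it

### The job

Set up the magnetic stirrer for the paint jar that stands on its plate: with a fingertip against the side of the dial's finger bar, turn the speed dial clockwise (seen from above) by exactly four clicks from where it stands now, not one more even for a moment. Once the dial rests in its fourth click, press the round start key beside it right down and let it come up again. Do not pinch the dial's bar, do not grip or lift anything, and leave the jar on its plate and everything else on the bench where it is.

Things in the scene. Friction and masses are not known exactly. Their poses are not given: they have to be found in the camera images.
- stirrer: magnetic stirrer, white box 220 (x) x 160 (y) x 60 mm high, fixed; origin at the centre of its underside, z up, front with the grey control panel towards -x. On its top: speed dial, axis at x -56, y +34 mm; start key at x -56, y -50 mm; round steel plate, diameter 110 mm, centre at x +51, y 0, top 70 mm over the bench. Nine white ticks round the dial mark the click stops
- dial_axis (a point): point on the dial's vertical axis at the level of the box's top (60 mm over the bench). Dial: black fluted skirt, diameter 62 mm, its flat top 10 mm above this point; across it, through the axis, a straight black finger bar 58 mm long, 10 mm wide, with upright sides, from 10 to 31 mm above this point. Pushing the bar sideways near one end turns the dial
- pointer_tip (a point): middle of the end face of the finger bar that carries the white pointer line, 29 mm from the dial's axis, 22 mm above the box's top; turns with the dial
- speed_knob (a joint): dial angle in rad, grows clockwise seen from above, 0 to 4.19. At 0 the pointer stands 120 degrees anticlockwise of the stirrer's +x. Sprung click stops every 0.5236 rad (30 degrees); starts at rest in one of the first four (0 to 1.57). Leaving a stop takes about 0.11 N m (5 N at 22 mm radius); past halfway it snaps into the next stop by itself and stays
- start_key (a joint): travel of the round start key in m: 0 up, 0.005 pressed right down; springs back; about 1.5 N to start and 5 N fully down
- start_key_top (a point): centre of the top face of the start key: round grey key of diameter 24 mm in a black collar of diameter 40 mm, 6 mm high; the face is 15 mm above the box's top (75 mm over the bench) when up
- paint_jar: lidded glass jar of paint, diameter 67 mm, 50 mm high, on the stirrer's plate, loose, to be left alone; origin at the centre of its underside, z up
- dish: shallow white mixing dish, diameter 71 mm, 18 mm high, on the bench to the left of the stirrer, loose, to be left alone; origin at the centre of its underside, z up
- amber_bottle: small dark bottle with a black cap, diameter 42 mm, 85 mm high, on the bench to the right of the stirrer, loose, to be left alone; origin at the centre of its underside, z up
- pipette_cup: small white cup with two dropper pipettes, 55 x 73 x 127 mm, loose, to be left alone; origin at the centre of its underside, z up
- calculator: pocket calculator, 118 x 72 x 16 mm, loose, to be left alone; origin at the centre of its underside, z up
- marker: white marker pen with a black cap, 133 mm long, 18 mm thick, lying, loose, to be left alone; origin at the centre of its underside, z up

How it is judged:
On the way, in this order (a step that is already met when the one before it is completed fails the run):
1. the dial rests in the fourth click clockwise from its start (distance of pointer_tip from where it was at the start of the episode between 0.0481 and 0.0521 m and velocity of joint speed_knob between -0.1 and 0.1 rad/s), for 0.2 s.
2. the start key is pressed right down (value of joint start_key above 0.0038 m), for 0.05 s.
At the end, for the whole second after the job is handed in: The dial rests four clicks (120 degrees, within 8) clockwise of where it started, the start key is up again after its press, and the jar stands at rest upright within 12 mm of where it stood (distance of pointer_tip from where it was at the start of the episode between 0.0481 and 0.0521 m and value of joint start_key below 0.001 m and linear speed of paint_jar below 0.01 m/s and distance of paint_jar from where it was at the start of the episode below 0.012 m and angle between paint_jar's own z axis and vertical below 0.05 rad); the robot touches nothing.
It fails at once if the dial is turned more than halfway towards a fifth click (distance of pointer_tip from where it was at the start of the episode above 0.054 m).
It fails at once if the start key is pressed while the dial is not in its fourth click (value of joint start_key above 0.002 m and not (distance of pointer_tip from where it was at the start of the episode between 0.0481 and 0.0521 m)).
It fails at once if the dial's bar is pinched from both sides (contact force between the fingers and speed_knob_c1 above 1 N and contact force between the fingers and speed_knob_c2 above 1 N).
It fails at once if the jar is lifted, or shifted on its plate by more than 12 mm (distance of paint_jar from where it was at the start of the episode above 0.012 m).
It fails at once if another thing on the bench is lifted, or shifted by more than 20 mm (distance of any of dish, amber_bottle, pipette_cup, calculator, marker from where it was at the start of the episode above 0.02 m).
It also fails if it takes over 51 s, if anything falls off the work surface, if the arm or the gripper's body presses on something with over 40 N, if the wrist force passes 120 N, or if a joint passes its speed limit or range.

### The arm

A 6-joint arm with a two-finger parallel gripper is mounted at the origin on a cart in front of the work surface, level with it; the furniture and walls round the work are solid. World frame = base frame: x ahead of the robot, y to its left, z up, the work surface at z = 0. Lengths are in m, angles in rad, forces in N, time in s.
With the tool pointing down it reaches from about 0.325 to 0.85 m from the base axis. Payload 15.5 kg.
Tool frame: the origin (TCP) lies at the very end of the fingers, on their centre line; the grasp point (between the pads) lies ctrl.grip_depth behind it (ctrl.grip_depth is the distance from the TCP to the grasp point, in m); z points along the fingers, y is the line along which they close (so a half turn about z gives the same grasp; the last joint's range is limited). The gripper opens to 91 mm and grips with 3 to 60 N. Pads are 32 mm wide; open, the fingers measure 118 mm over their backs; the gripper's body (76 mm by 178 mm) begins 60 mm behind the grasp point.
Start: joints at [-1.222, 0.494, 1.345, -0, 1.302, -0.096], TCP at [0.268, -0.564, 0.214] pointing down, gripper open.
Joint ranges: [-2.91, 2.91], [-0.82, 2.16], [0.22, 2.67], [-1.22, 4.37], [0.12, 2.79], [-3.08, 3.08]. Speed limits (rad/s): [1.89, 1.89, 2.57, 3.01, 3.01, 3.01].

### API

Orientations are given as a rotation vector (axis times angle).
In Python, from plant import ctrl, eoat, planner, cams, finish_job gives the robot as it stands. Calls block until the motion is done:
- ctrl.reach(position, orientation): joint-space move of the TCP to a pose.
- ctrl.line_to(position, orientation=None, speed=0.15): straight line of the TCP; orientation=None keeps the orientation; speed is the mean speed in m/s.
- ctrl.set_joints(angles): joint-space move.
- eoat.grip(opening, f_grip=None): finger opening in m; f_grip is the grip in N (None keeps the last); returns when the fingers have stopped.
- ctrl.sleep(seconds).
- planner.solve_ik(position, orientation): joint angles nearest the present ones, or None.
- ctrl.observe(): the state.
- cams.snapshot(name): name is "scene" or "top" or "wrist"; returns a dict with "color" (480x640x3 uint8, blue, green, red), "camera_matrix" (3x3 intrinsics, pixels), "position" and "rotation" of the camera in the world; the wrist camera has in their place "tool_from_camera" (4x4, takes a point from camera to tool coordinates, whose origin is the TCP and whose axes are the flange's). Camera axes: x right, y down, z forward; pixel columns grow to the right and rows downward; lengths in m; the calibration is good to about 2 mm. A picture is of the moment at which its call begins: read the wrist's pose just before it. There is no depth.
A pose or a line that the arm cannot do raises ctrl.PlanningError and nothing moves.
- finish_job(): hands the job in; it is judged then, once.
The state is a dict: "time_s": time; "qpos": joint angles; "dq": joint speeds; "tau": joint torques, N m; "position": TCP position; "tool_rot": TCP orientation; "force": force on the tool from outside, world axes, zero at the start; "moment": the same for the moment, N m; "gripper_width": finger opening in m; "grip_force": force on a finger pad.
Only numpy, scipy, OpenCV 4.12 (cv2) and the standard library are available. Lean on these libraries where they do the work, as an engineer would, in place of code of your own. Each camera call takes 0.05 s, during which the arm holds its last target. There are 200 camera calls.

## Working session

There is one attempt and no reset: what is moved stays moved. The work goes in short steps, each a Python script; the robot and the scene stay as the last script left them, time stands still between calls to the robot, and variables do not carry over. Pictures are saved under pics/ and viewed, at most 10 in all, crops included, and the job is handed in when it is done.

```bash
ls; mkdir -p pics
python3 - <<'E'
from plant import ctrl, cams
import cv2, numpy as np, pickle
d={}
for n in("scene","top"):
    s=cams.snapshot(n); d[n]=s; cv2.imwrite(f"pics/{n}0.png",s["color"]); print(n,s["camera_matrix"].tolist(),s["position"],np.round(s["rotation"],4).tolist())
pickle.dump(d,open("snap0.pkl","wb"))
o=ctrl.observe(); print(o["time_s"],o["position"],o["tool_rot"],o["force"],o["gripper_width"],ctrl.grip_depth)
E
```

```text
pics
scene [[447.2325238922534, 0.0, 318.8311116728765], [0.0, 447.2325238922534, 239.2480638499854], [0.0, 0.0, 1.0]] [-0.04018257  0.71002573  0.47525837] [-0.91, 2.1728, -1.3879]
top [[556.0505725607889, 0.0, 330.6722026212037], [0.0, 556.0505725607889, 241.22112243697293], [0.0, 0.0, 1.0]] [0.5027853  0.08664699 1.17276685] [-2.1669, 2.1995, -0.0524]
0.1 [ 0.26824558 -0.56414323  0.21338143] [-3.06349287e+00 -6.91124645e-01  1.98813991e-04] [-0.16650486 -0.61466814 -0.51498389] 0.09091821051455445 0.0188
```

View pics/top0.png

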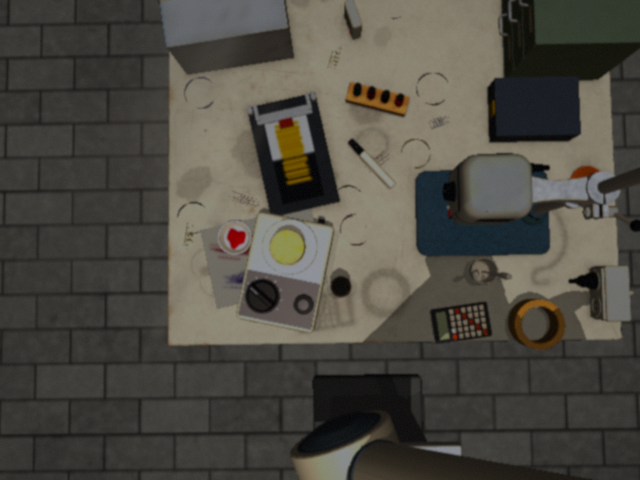

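View pics/scene0.png

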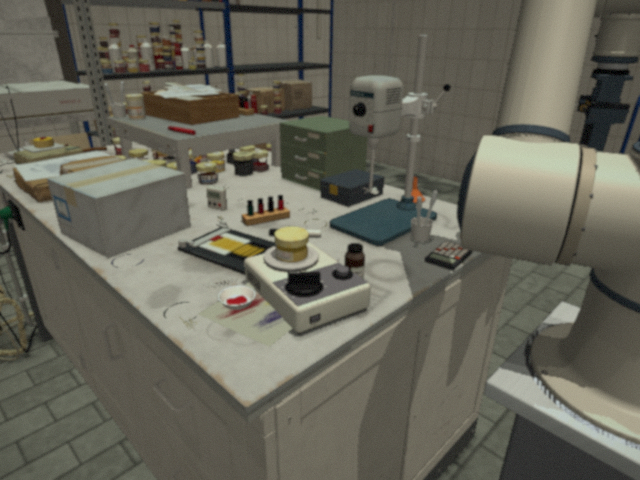

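The top view shows the stirrer at (287,272), with the dial at (262,296), the key at (303,304), the jar lid at (287,246), the bottle at (340,286) and the dish at (236,238). I'll cast rays to these points, then look from near with the wrist camera.

```bash
cat > h.py <<'E'
import numpy as np, cv2
from scipy.spatial.transform import Rotation as R
def cast(s,px,z,o=None):
    """pixel -> world point on the plane at height z (o: observed state for the wrist camera)"""
    if "tool_from_camera" in s:
        T=np.array(s["tool_from_camera"]); Rt=R.from_rotvec(o["tool_rot"]).as_matrix()
        p=np.array(o["position"])+Rt@T[:3,3]; M=Rt@T[:3,:3]
    else: p=np.array(s["position"]); M=R.from_rotvec(s["rotation"]).as_matrix()
    u=cv2.undistortPoints(np.float64([[px]]),np.array(s["camera_matrix"]),None)[0,0]
    d=M@[u[0],u[1],1]; return p+d*(z-p[2])/d[2]
def down(yaw):
    """tool pointing down, closing line (tool y) at world angle yaw"""
    y=np.array([np.cos(yaw),np.sin(yaw),0]); z=np.array([0,0,-1.])
    return R.from_matrix(np.c_[np.cross(y,z),y,z]).as_rotvec()
E
python3 - <<'E'
from h import *; import pickle
from plant import ctrl,cams,planner
s=pickle.load(open("snap0.pkl","rb"))["top"]
for n,p,z in(("dial",(262,296),.07),("key",(303,304),.075),("jar",(287,246),.12),("bottle",(340,286),.085),("dish",(236,238),.018)): print(n,cast(s,p,z).round(3))
w=cams.snapshot("wrist"); print(np.round(w["tool_from_camera"],3),w["camera_matrix"][0])
print(R.from_rotvec(ctrl.observe()["tool_rot"]).as_matrix().round(2))
d=cast(s,(262,296),.07)
for yaw in np.arange(-180,180,30):
    q=planner.solve_ik([d[0],d[1],.3],down(np.radians(yaw))); print(yaw,None if q is None else np.round(q,2))
E
```

```text
dial [0.465 0.239 0.07 ]
key [0.448 0.158 0.075]
jar [0.56  0.184 0.12 ]
bottle [0.483 0.084 0.085]
dish [0.584 0.3   0.018]
[[ 0.001 -0.964 -0.265  0.074]
 [ 1.     0.001  0.001  0.001]
 [-0.    -0.265  0.964 -0.17 ]
 [ 0.     0.     0.     1.   ]] [350.3978137    0.         313.43590128]
[[ 0.9   0.43 -0.  ]
 [ 0.43 -0.9   0.  ]
 [ 0.   -0.   -1.  ]]
-180 [ 0.36  0.27  1.47  0.    1.41 -2.78]
-150 [0.36 0.27 1.47 0.   1.41 2.98]
-120 [ 0.36  0.27  1.47 -0.    1.41  2.45]
-90 [ 0.36  0.27  1.47 -0.    1.41  1.93]
-60 [ 0.36  0.27  1.47 -0.    1.41  1.41]
-30 [0.36 0.27 1.47 0.   1.41 0.88]
0 [ 0.36  0.27  1.47 -0.    1.41  0.36]
30 [ 0.36  0.27  1.47  0.    1.41 -0.16]
60 [ 0.36  0.27  1.47 -0.    1.41 -0.69]
90 [ 0.36  0.27  1.47 -0.    1.41 -1.21]
120 [ 0.36  0.27  1.47  0.    1.41 -1.73]
150 [ 0.36  0.27  1.47  0.    1.41 -2.26]
```

The dial–key distance is 83.6 mm against a nominal 84, and the yaw is about -12°. Next is a near look with the wrist camera, with the fingers closed.

Run:
```python
from h import *; import pickle
from plant import ctrl,cams,eoat
eoat.grip(0.0)
yaw=np.radians(-90)
ctrl.reach([.40,.18,.22],down(yaw)); ctrl.sleep(.3)
o=ctrl.observe(); w=cams.snapshot("wrist")
pickle.dump((w,o),open("w1.pkl","wb")); cv2.imwrite("pics/w1.png",w["color"]); print(o["time_s"],o["position"],o["gripper_width"],o["force"])
```

```text
4.4833 [0.40009975 0.17984501 0.21998524] 0.000552310526660165 [-0.31298856 -0.15474685 -0.85442483]
```

View pics/w1.png

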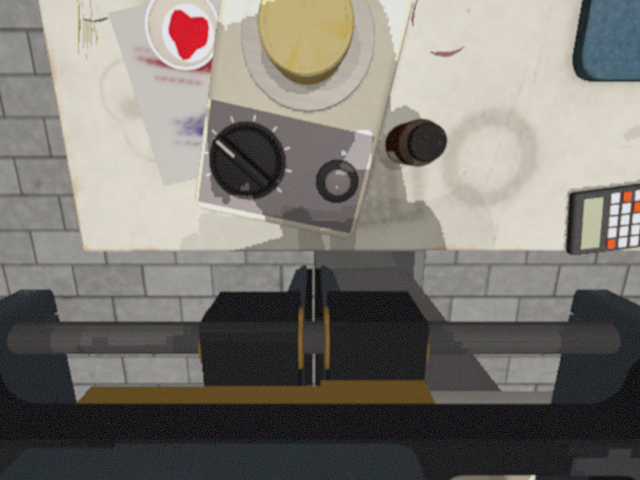

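The near view shows the dial skirt at about (247,160), radius 38 px, with its white pointer line running from (217,142) to (237,158). The key is at (337,181) and the bottle at (428,142). Next I'll measure these with masks.

Run:
```python
from h import *; import pickle
w,o=pickle.load(open("w1.pkl","rb")); im=w["color"]
g=cv2.cvtColor(im,cv2.COLOR_BGR2GRAY)
m=((g<48)*255).astype(np.uint8); m[:100]=0; m[240:]=0; m[:,:195]=0; m[:,365:]=0
m2=cv2.morphologyEx(m,cv2.MORPH_CLOSE,np.ones((5,5)))
C={}
for c in cv2.findContours(m2,cv2.RETR_EXTERNAL,cv2.CHAIN_APPROX_NONE)[0]:
    if cv2.contourArea(c)>400:
        e=cv2.fitEllipse(cv2.convexHull(c)); k="dial" if e[1][1]>60 else "key"; C[k]=e; print(k,np.round(e[0],1),np.round(e[1],1))
d=cast(w,C["dial"][0],.067,o); k=cast(w,C["key"][0],.066,o)
print(d,k,np.linalg.norm((d-k)[:2]),"yaw",np.degrees(np.arctan2(*(d-k)[[1,0]]))-90)
mp=np.zeros_like(g); cv2.circle(mp,tuple(int(v) for v in C["dial"][0]),34,255,-1)
ys,xs=np.nonzero((g>90)&(mp>0)); P=np.array([cast(w,(float(x),float(y)),.091,o)[:2] for x,y in zip(xs,ys)])
print(len(P),P.mean(0)); v=np.linalg.svd(P-P.mean(0))[2][0]; print("line ang",np.degrees(np.arctan2(v[1],v[0])),"centre->line", np.degrees(np.arctan2(*(P.mean(0)-d[:2])[::-1])), np.linalg.norm(P.mean(0)-d[:2]))
print("line pixel extremes r",np.linalg.norm(P-d[:2],axis=1).min(),np.linalg.norm(P-d[:2],axis=1).max())
cv2.imwrite("pics/c1.png",cv2.resize(np.hstack([im[100:240,190:380],cv2.merge([m2]*3)[100:240,190:380]]),None,fx=2,fy=2,interpolation=cv2.INTER_CUBIC))
```

```text
key [336.5 181. ] [40.7 41.3]
dial [246.8 160.2] [72.5 77.1]
[0.46511186 0.2381373  0.067     ] [0.4466806  0.15744094 0.066     ] 0.08277448019938173 yaw -12.86581232935329
92 [0.47463871 0.25065611]
line ang -131.80302873177328 centre->line 52.72877752851803 0.015731547122100637
line pixel extremes r 0.007249672327754936 0.024318182130029016
```

View pics/c1.png

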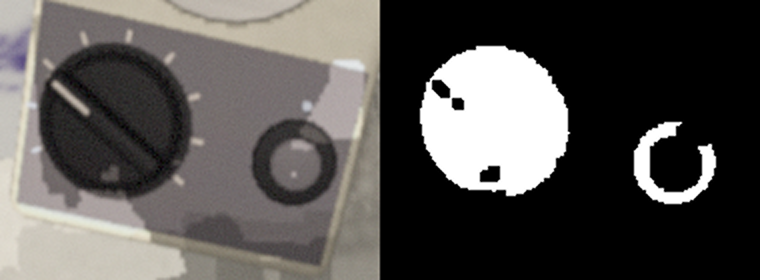

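The pointer's world angle is about 48°, which is local 60.7°, so the dial is at stop 2. The dial axis is at (0.465, 0.238), matching the top view. I'll push the tail of the bar, which is on the robot's side, and rotate the tool along with the dial. First click, with force logged.

```bash
cat > p.py <<'E'
from h import *
from plant import ctrl,cams,eoat
D=np.array([.4651,.2383]); A0=227.8; RR=.020; Z=.078
def pose(turn,gap=0.,z=Z):
    """closed fingers behind the tail of the bar, bar turned clockwise by `turn` deg"""
    a=np.radians(A0-turn); t=np.array([np.cos(a),np.sin(a)]); n=np.array([-t[1],t[0]])
    return [*(D+RR*t+(.021+gap)*n),z],down(a+np.pi)
def push(t0,t1,step=2.,speed=.01):
    for u in np.arange(t0,t1+1e-6,step):
        ctrl.line_to(*pose(u),speed=speed); o=ctrl.observe()
        a=np.radians(A0-u); n=np.array([-np.sin(a),np.cos(a)])
        print(f"{u:.0f}:{np.dot(o['force'][:2],n):.1f}",end=" ")
    print("t",ctrl.observe()["time_s"])
E
python3 - <<'E'
from p import *
ctrl.reach(*pose(-14,.006,.16)); ctrl.sleep(.2)
ctrl.line_to(*pose(-14,.006)); ctrl.sleep(.2); o=ctrl.observe(); print(o["force"],o["position"],pose(-14,.006)[0])
push(-14,18)
o=ctrl.observe(); print(o["force"],o["position"],pose(18)[0])
E
```

```text
[ 0.91450926  0.32039773 -0.18090306] [0.47995391 0.20808903 0.07885964] [np.float64(0.47944417790837374), np.float64(0.20791506030723572), 0.078]
-14:-0.6 -12:0.2 -10:-0.3 -8:-1.1 -6:0.1 -4:-0.0 -2:0.5 0:0.0 2:1.7 4:4.2 6:6.9 8:9.8 10:1.6 12:2.6 14:-0.2 16:0.9 18:0.1 t 12.725
[-0.15185227 -0.22355364 -0.02742407] [0.45818997 0.21018345 0.07800905] [np.float64(0.4581811441142001), np.float64(0.2101374462587014), 0.078]
```

Contact began at about 2°, the force peaked at 8° and was gone by 14–18°. I'll back off a little and look.

```bash
cat > look.py <<'E'
from p import *
def look(name):
    o=ctrl.observe(); w=cams.snapshot("wrist"); s=cams.snapshot("top")
    cv2.imwrite(f"pics/{name}.png",np.hstack([w["color"][:, :],cv2.resize(s["color"][260:340,220:340],(720,480),interpolation=cv2.INTER_CUBIC)])[:,:1360]); return w,o,s
E
python3 - <<'E'
from look import *; import pickle
w,o,s=look("l1"); pickle.dump((w,o,s),open("l1.pkl","wb"))
im=cv2.imread("pics/l1.png"); cv2.imwrite("pics/l1v.png",cv2.resize(im,(800,282),interpolation=cv2.INTER_AREA))
E
```

```text
(no output)
```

View pics/l1v.png

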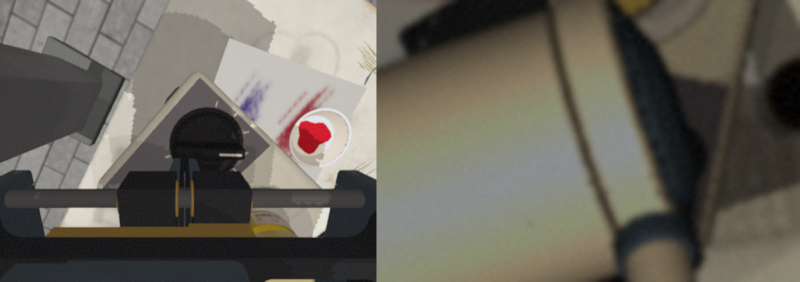

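The wrist view (left) shows the pointer line at about (394,263) in full pixels, clear of the fingers, so I can measure the angle from here.

```bash
cat >> look.py <<'E'
def pointer(w,o):
    """clockwise turn of the dial (deg) from the white line on the bar's top"""
    g=cv2.cvtColor(w["color"],cv2.COLOR_BGR2GRAY); P=[]
    for y,x in np.argwhere(g>85):
        p=cast(w,(float(x),float(y)),.091,o)[:2]
        if np.linalg.norm(p-D)<.0265: P.append(p)
    P=np.array(P); c=P.mean(0); v=np.linalg.svd(P-c)[2][0]; v*=np.sign(v@(c-D))
    f=lambda v:(A0-180-np.degrees(np.arctan2(v[1],v[0]))+180)%360-180
    return len(P),"line",f(v).round(1),"radial",f(c-D).round(1),"r",np.linalg.norm(c-D).round(4)
E
python3 - <<'E'
from look import *; import pickle
w,o,s=pickle.load(open("l1.pkl","rb")); print(pointer(w,o))
w,o=pickle.load(open("w1.pkl","rb")); print(pointer(w,o))
E
```

```text
(293, 'line', np.float64(51.1), 'radial', np.float64(22.4), 'r', np.float64(0.018))
(109, 'line', np.float64(15.3), 'radial', np.float64(-8.2), 'r', np.float64(0.0144))
```

```bash
python3 - <<'E'
s=open("look.py").read(); i=s.index("    g=cv2.cvtColor"); j=s.index("    P=np.array(P)")
s=s[:i]+'''    g=cv2.cvtColor(w["color"],cv2.COLOR_BGR2GRAY)
    n,L,st,_=cv2.connectedComponentsWithStats((g>100).astype(np.uint8)); best=None
    for k in range(1,n):
        if not 25<st[k,4]<400: continue
        Q=np.array([cast(w,(float(x),float(y)),.091,o)[:2] for y,x in np.argwhere(L==k)]); c=Q.mean(0)
        s=np.linalg.svd(Q-c)[1]; r=np.linalg.norm(c-D)
        if .009<r<.023 and s[0]>2.5*s[1] and (best is None or len(Q)>len(best)): best=Q
    P=best
    if P is None: return None
'''+s[j:]; open("look.py","w").write(s)
E
python3 - <<'E'
from look import *; import pickle
w,o,s=pickle.load(open("l1.pkl","rb")); print(pointer(w,o))
w,o=pickle.load(open("w1.pkl","rb")); print(pointer(w,o))
E
```

```text
(171, 'line', np.float64(19.4), 'radial', np.float64(13.9), 'r', np.float64(0.0163))
(89, 'line', np.float64(0.6), 'radial', np.float64(-4.6), 'r', np.float64(0.0164))
```

Run:
```python
from look import *
ctrl.sleep(.3); o=ctrl.observe();w=cams.snapshot("wrist"); print(pointer(w,o),o["force"],o["time_s"])
```

```text
(164, 'line', np.float64(29.9), 'radial', np.float64(24.2), 'r', np.float64(0.0159)) [-0.09383475 -0.54886959  0.18575843] 13.125
```

It has settled at the first click (29.9°), and the commanded angle agrees with the dial angle. Now clicks 2 and 3, checking each.

Run:
```python
from look import *
for k in(1,2):
    push(30*k-6,30*k+18,3); ctrl.sleep(.5); o=ctrl.observe();w=cams.snapshot("wrist"); p=pointer(w,o); print(p,o["time_s"])
    cv2.imwrite(f"pics/k{k}.png",w["color"])
    if p is None or abs(p[2]-30*k-30)>4: break
```

```text
24:-0.0 27:0.4 30:0.6 33:1.7 36:6.2 39:9.5 42:-0.3 45:0.2 48:0.0 t 16.025
(196, 'line', np.float64(48.4), 'radial', np.float64(44.5), 'r', np.float64(0.0155)) 16.525
```

Run:
```python
from look import *
ctrl.sleep(.2); o=ctrl.observe();w=cams.snapshot("wrist"); print(pointer(w,o),o["force"],o["time_s"])
cv2.imwrite("pics/k1b.png",w["color"][60:420])
```

```text
(198, 'line', np.float64(48.6), 'radial', np.float64(44.5), 'r', np.float64(0.0155)) [ 0.1234513  -0.4713931   0.50854027] 16.775
```

View pics/k1b.png

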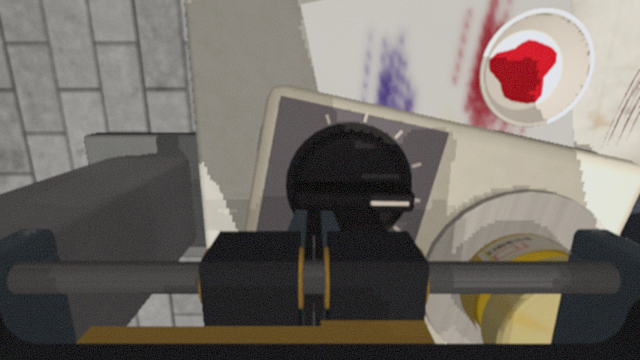

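The dial has stalled just past halfway at about 48°, with the bar still parallel to the finger face. I'll nudge it a little further.

Run:
```python
from look import *
for u in(50,52,54):
    push(u,u); ctrl.sleep(.3); o=ctrl.observe();w=cams.snapshot("wrist"); p=pointer(w,o); print(p,o["time_s"])
    if p[2]>57: break
```

```text
50:-0.3 t 17.075
(201, 'line', np.float64(49.0), 'radial', np.float64(44.5), 'r', np.float64(0.0157)) 17.375
52:0.8 t 17.675
(203, 'line', np.float64(60.1), 'radial', np.float64(56.5), 'r', np.float64(0.0154)) 17.975
```

The second click settled at 60°. Clicks 3 and 4 use the same stepwise approach, with a hard cap on the last one.

Run:
```python
from look import *
def click(k):
    push(30*k-3,30*k+18,3)
    for u in(19,21,23,25):
        push(30*k+u,30*k+u); ctrl.sleep(.35); o=ctrl.observe();w=cams.snapshot("wrist"); p=pointer(w,o); print(p,o["time_s"])
        if p is None: break
        if p[2]>30*k+27: return True
    cv2.imwrite(f"pics/fail{k}.png",w["color"]); return False
if click(2): 
  print(click(3))
```

```text
57:-0.0 60:0.3 63:3.6 66:8.1 69:11.5 72:0.3 75:-0.6 78:0.5 t 20.525
79:0.5 t 20.775
(170, 'line', np.float64(89.9), 'radial', np.float64(89.2), 'r', np.float64(0.0157)) 21.125
87:0.3 90:1.0 93:4.3 96:7.6 99:10.5 102:-0.2 105:-0.4 108:-0.6 t 23.8333
109:-0.0 t 24.0833
(146, 'line', np.float64(119.9), 'radial', np.float64(121.9), 'r', np.float64(0.0152)) 24.4333
True
```

The dial is in its fourth click at 119.9°. Retreat, then press the key.

Run:
```python
from look import *
ctrl.line_to(*pose(109,.012),speed=.05); ctrl.line_to(*pose(109,.012,.14)); 
o=ctrl.observe();w=cams.snapshot("wrist"); print(pointer(w,o))
K=[.4468,.157]; yaw=down(np.radians(-102.5))
ctrl.reach([*K,.13],yaw); ctrl.line_to([*K,.08],speed=.08); ctrl.sleep(.3); f0=ctrl.observe()["force"][2]
for z in np.arange(.077,.0684,-.0005):
    ctrl.line_to([*K,z],speed=.01); o=ctrl.observe(); f=o["force"][2]-f0; print(f"{o['position'][2]:.4f}:{f:.1f}",end=" ")
    if f>9: break
ctrl.sleep(.3); o=ctrl.observe(); print("hold",o["position"],o["force"]-np.array([0,0,f0]))
ctrl.line_to([*K,.14],speed=.08); print(ctrl.observe()["time_s"])
```

```text
(118, 'line', np.float64(120.0), 'radial', np.float64(122.2), 'r', np.float64(0.0146))
0.0769:0.2 0.0765:-0.4 0.0760:-0.4 0.0755:0.2 0.0750:0.6 0.0745:1.7 0.0740:2.3 0.0735:1.9 0.0730:2.4 0.0725:2.8 0.0720:3.8 0.0715:3.9 0.0710:4.1 0.0705:4.5 0.0702:9.6 hold [0.44685308 0.15700743 0.07016412] [-1.3245473  -0.20994225  9.53147868]
32.4417
```

The key first touched at z = 75.0 mm and hit its stop at 70.2 mm, which is the full travel. Final look before handing in.

Run:
```python
from look import *
ctrl.reach([.40,.18,.22],down(np.radians(-90))); ctrl.sleep(.3)
o=ctrl.observe(); w=cams.snapshot("wrist"); print(pointer(w,o),o["time_s"]); cv2.imwrite("pics/end.png",w["color"][:260])
```

```text
(91, 'line', np.float64(120.3), 'radial', np.float64(122.9), 'r', np.float64(0.0154)) 33.2083
```

View pics/end.png

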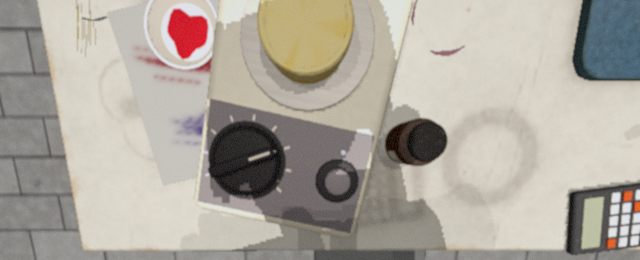

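The pointer line now runs towards (275,153), 120° clockwise of its start. The jar (305,30), dish (185,32), bottle (417,142) and calculator are all where they were.

```bash
python3 -c "
from plant import finish_job
print(finish_job())"
```

```text
the job is handed in; nothing more can be done
None
```

The job is handed in at about 33 s: the dial is at rest four clicks clockwise (about 120° measured), the start key was pressed to its stop and released, and the jar, dish, bottle and calculator look unmoved in the last picture; no verdict was returned.

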